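Shift the tube roller mixer into third gear

TASK

Put the tube roller mixer into third gear: push the red-knobbed lever along its left slot to the crossbar of the H-shaped gate, across to the right, then forward (away from the robot) fully home into the slot marked with three dots, and let go of it there. Only push the lever with the outside of the fingers; do not take it between them. Leave the vial, dropper bottle, dish and marker round the mixer where they are.

Things in the scene. Friction and masses are not known exactly. Their poses are not given: they have to be found in the camera images.
- mixer: Tube roller mixer, fixed to the table: white gearbox 150 (x) x 160 (y) mm, with a roller bed 67 mm high behind it, x = 71 to 165 mm. Origin: on the table under the lever's pivot. Its x points forward (away from the robot), y left, z up; turned up to 0.25 rad from the world axes. Only the lever rises above its gate plate, whose top is at 100 mm.
- gate (a point): Middle of the H-shaped gate, on the top face of its 116 x 116 mm aluminium plate, 100 mm above the mixer's origin. Two slots along mixer x, centred 21 mm left and right of it, reach 30 mm ahead and behind; a channel 18 mm wide along y joins them at x = 0. The lever's stem stops at the plate's tongues between the slots.
- third_slot (a point): Forward part of the right slot, the third: 20 mm ahead and 21 mm right of the gate's middle, on the plate's top. Black dots on the plate at the slot ends: one = left forward, two = left rear, three = right forward, four = right rear.
- knob (a point): Centre of the red ball knob (34 mm in diameter) of the shift lever. The lever turns about a pivot 20 mm above the mixer's origin, 155 mm from the knob centre (175 mm above the table when upright). The steel stem is 10 mm thick, with a black neck up to 18 mm thick under the ball. The point's z points up along the stem.
- shift_across (a joint): Sideways lean of the lever, rad: negative left, positive right (mixer -y); stops at -0.30 and 0.30 (knob about 46 mm to the side). Below -0.25 in the left slot, above 0.25 in the right one. Friction holds the lever where it is left; about 2 N at the knob moves it.
- shift_fore (a joint): Fore-aft lean of the lever, rad: positive forward (mixer +x), negative to the rear (robot side); stops at -0.30 and 0.30 (knob about 46 mm ahead or behind). The lever can go across only while this is within about 0.05 of zero. It starts anywhere in the left slot. Friction holds it.
- amber_vial: Amber vial with a black cap, 23 mm in diameter, 57 mm high, standing loose left of the mixer; origin at the centre of its underside. A bystander.
- dropper: Brown dropper bottle with a black teat, 33 mm in diameter, 102 mm high, standing loose right of the mixer; origin at the centre of its underside. A bystander.
- dish: Flat round lidded dish, 59 mm in diameter, 15 mm high, lying loose left of the roller bed; origin at the centre of its underside. A bystander.
- red_marker: Red and white marker pen, 135 mm long and 17 mm thick, lying loose to the right of the roller bed; origin at the middle of its underside, its length along its y. A bystander.

How it is judged:
By the outcome, as a careful person would: the job done as asked, in the order asked, and still so for the second after the job is handed in, with the robot touching nothing.
It also fails if it takes over 56 s, if anything falls off the work surface, if the arm or the gripper's body presses on something with over 40 N, if the wrist force passes 120 N, or if a joint passes its speed limit or range.

ROBOT

A 7-joint arm with a two-finger parallel gripper is mounted at the origin on the work surface; the furniture and walls round the work are solid. World frame = base frame: x ahead of the robot, y to its left, z up, the work surface at z = 0. Lengths are in m, angles in degrees, forces in N, time in s.
With the tool pointing down it reaches from about 0.425 to 0.875 m from the base axis. Payload 4.7 kg.
Tool frame: the origin (TCP) lies on the centre line of the jaws, within the pads' length; the fingertips stand 25 mm ahead of it and the grasp point (between the pads) lies 6 mm ahead of it; z points along the fingers, y is the direction in which the jaws open and shut (so a half turn about z gives the same grasp; the last joint's range is limited). The gripper opens to 87 mm and grips with 3 to 60 N. Pads are 19 mm wide; open, the fingers measure 117 mm over their backs; the gripper's body (75 mm by 190 mm) begins 51 mm behind the grasp point.
Start: joints at [-73.562, 18.392, -4.016, 83.108, 1.295, 78.541, -3.26], TCP at [0.175, 0.626, 0.248] pointing down, gripper open.
Joint ranges: [-163.93, 163.93], [-17.29, 119.83], [-79.2, 71.16], [3.27, 140.29], [-89.18, 269.18], [5.43, 117.66], [-154.24, 154.24]. Speed limits (degrees/s): [147.25, 147.25, 180, 180, 180, 180, 180].

INTERFACE

Orientations are given as [roll, pitch, yaw] about the fixed x, y, z axes, in that order (R = Rz(yaw) Ry(pitch) Rx(roll)).
In Python, from cell import env gives the robot as it stands.
- The arm moves only by the shell command python3 -m creep 'ROWS' [OPENING] [FORCE]. ROWS is JSON, a list of rows, each an object of numbers: "tx", "ty", "tz": the shift along the tool's x, y, z in m; "rx", "ry", "rz": the turn, a rotation vector about the tool's x, y, z in degrees. In form: [{"tx": .., "ty": .., "tz": .., "rx": .., "ry": .., "rz": ..}, ...]. A call has 1 to 20 rows; each row shifts and turns the commanded pose from where the row before left it, along the tool's axes as they then stand; what a row does not reach is not made up. A row lasts 1/8 s, in which the tool goes at most 62.5 mm and 10.7 degrees, less where a joint would pass 70% of its speed; a pose out of reach is approached as far as the arm can. A call is refused whole if a number of a shift passes 0.0625 or a number of a turn 10.7, either way. A call with a gripper value outside its range is refused whole. OPENING is the finger opening in m, from 0 to 0.087, set as the call begins (- or left out, the last holds). The fingers move at their own pace and stop on an object; FORCE is the grip in N (left out, the last holds). Time passes only in rows, so rows that do not move let the fingers close. It gives the time, the measured TCP pose, the force and the opening at its end, in the units of the state.
- env.get_obs(): the state, without advancing time (a new reading comes with each control period).
- env.read_camera(name): name is "scene" or "top" or "wrist"; returns a dict with "pixels" (480x640x3 uint8, red, green, blue), "intrinsics" (3x3 intrinsics, pixels), "R" (3x3) and "t" (3): a world point X has camera coordinates R X + t. Camera axes: x right, y down, z forward; pixel columns grow to the right and rows downward; lengths in m; the calibration is good to about 2 mm. A picture is of the moment at which its call begins. There is no depth.
- env.sign_off(): hands the job in, once; it reports no verdict.
The state is a dict: "time_s": time; "qpos": joint angles; "joint_velocities": joint speeds; "effort": joint torques, N m; "tool_pos": TCP position; "tool_rot": TCP orientation; "force": force on the tool from outside, world axes, zero at the start; "wrist_torque": the same for the moment, N m; "grip_width": finger opening in m.
Only numpy, scipy, OpenCV 4.12 (cv2) and the standard library are available. Lean on these libraries where they do the work, as an engineer would, in place of code of your own. Each camera call takes 0.05 s, during which the arm holds its last target.

## Working session

There is one attempt and no reset: what is moved stays moved. The work goes in short steps, Python scripts to look and compute and a shell command to move; the robot and the scene stay as the last step left them, time stands still between calls to the robot, and variables do not carry over. Pictures are saved under pics/ and viewed, and the job is handed in when it is done.

```bash
mkdir -p pics; ls; python3 - <<'E'
from cell import env
import cv2
o=env.get_obs()
print({k:(v if not hasattr(v,'round') else v.round(3)) for k,v in o.items()})
for n in ("scene","top"):
    c=env.read_camera(n); cv2.imwrite(f"pics/{n}0.png",c["pixels"][:,:,::-1]); print(n,c["intrinsics"],c["R"],c["t"])
E
```

```text
pics
{'time_s': 0.0, 'qpos': array([-73.562,  18.438,  -4.013,  83.173,   1.298,  78.542,  -3.26 ]), 'joint_velocities': array([-0.033, -0.033,  0.017, -0.075,  0.062,  0.004, -0.032]), 'effort': array([ 0.0000e+00, -4.9129e+01, -4.0400e-01, -3.1252e+01, -6.4000e-02,
        4.4000e-02,  0.0000e+00]), 'tool_pos': array([0.175, 0.625, 0.246]), 'tool_rot': array([-1.79893e+02,  9.00000e-03,  1.64370e+02]), 'force': array([-0.581, -0.128, -0.126]), 'wrist_torque': array([-0.024,  0.013,  0.035]), 'grip_width': 0.08697043078075911}
scene [[435.85716776   0.         318.40600786]
 [  0.         435.85716776 235.07820429]
 [  0.           0.           1.        ]] [[-0.84567955 -0.53335545 -0.01892254]
 [-0.29969528  0.50393224 -0.81008335]
 [ 0.44159804 -0.67939993 -0.5860093 ]] [0.49136592 0.27398547 0.66770134]
top [[533.35263007   0.         327.84675769]
 [  0.         533.35263007 240.55919715]
 [  0.           0.           1.        ]] [[ 0.00500986 -0.99965619 -0.02573722]
 [-0.99354416 -0.00205892 -0.11342731]
 [ 0.11333532  0.02613932 -0.99321289]] [0.02385011 0.57153362 0.92155159]
```

View pics/scene0.png

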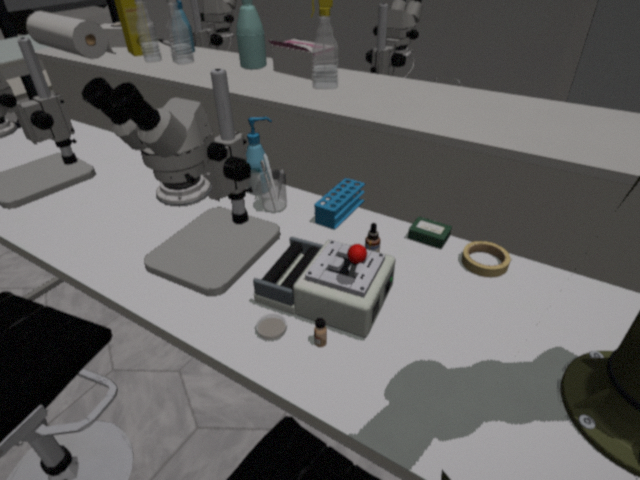

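View pics/top0.png

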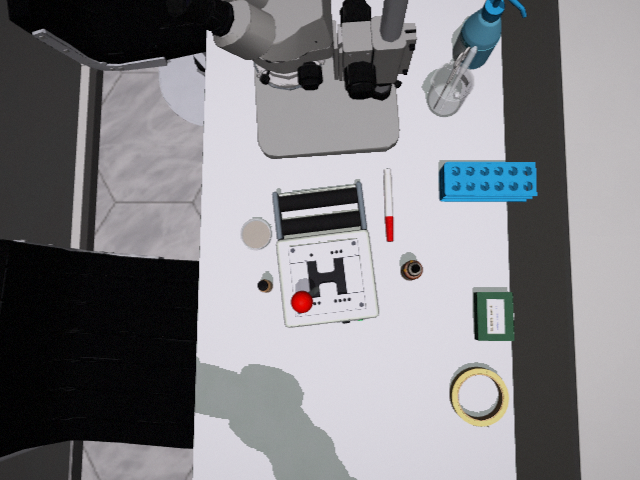

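The lever is in the left rear slot: the red knob is at about (302,301) in top, and the H gate sits around (327,277). I'll zoom in next to measure it.

```bash
python3 - <<'E'
import cv2
a=cv2.imread("pics/top0.png")[220:340,260:420]
cv2.imwrite("pics/topz.png",cv2.resize(a,None,fx=5,fy=5,interpolation=cv2.INTER_CUBIC))
a=cv2.imread("pics/scene0.png")[220:360,240:420]
cv2.imwrite("pics/scz.png",cv2.resize(a,None,fx=4,fy=4,interpolation=cv2.INTER_CUBIC))
E
```

```text
(no output)
```

View pics/topz.png

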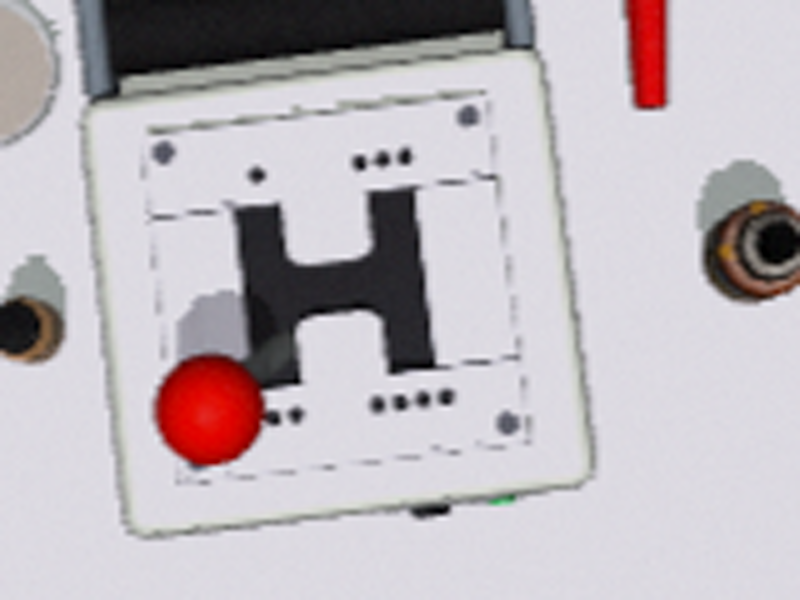

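View pics/scz.png

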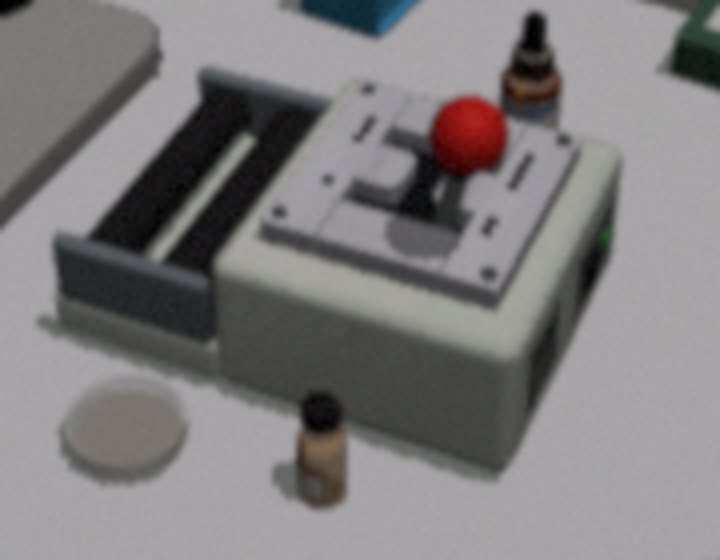

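```bash
cat > h.py <<'E'
import numpy as np
from scipy.optimize import least_squares
CAL={"top":(np.array([[533.35263007,0,327.84675769],[0,533.35263007,240.55919715],[0,0,1]]),np.array([[ 0.00500986,-0.99965619,-0.02573722],[-0.99354416,-0.00205892,-0.11342731],[ 0.11333532,0.02613932,-0.99321289]]),np.array([0.02385011,0.57153362,0.92155159])),
"scene":(np.array([[435.85716776,0,318.40600786],[0,435.85716776,235.07820429],[0,0,1]]),np.array([[-0.84567955,-0.53335545,-0.01892254],[-0.29969528,0.50393224,-0.81008335],[0.44159804,-0.67939993,-0.5860093]]),np.array([0.49136592,0.27398547,0.66770134]))}
def proj(n,X):
    K,R,t=CAL[n]; c=R@X+t; p=K@c; return p[:2]/p[2]
def mix(p,X):  # p=[x,y,yaw]
    c,s=np.cos(p[2]),np.sin(p[2]); return np.array([p[0]+c*X[0]-s*X[1],p[1]+s*X[0]+c*X[1],X[2]])
def knobm(sa,sf,L=.155):
    # approx: direction with fore/across leans
    d=np.array([np.tan(sf),-np.tan(sa),1]); d/=np.linalg.norm(d); return np.array([0,0,.02])+L*d
E
cat > fit.py <<'E'
from h import *
import cv2
z=lambda a:(np.array(a)+.5)/5-.5+np.array([260,220])
zs=lambda a:(np.array(a)+.5)/4-.5+np.array([240,220])
obs=[("top",(.058,.058,.1),z((148,130))),("top",(.058,-.058,.1),z((487,92))),("top",(-.058,-.058,.1),z((530,443))),("top",(-.058,.058,.1),z((180,483))),
("scene",(.058,.058,.1),zs((262,232))),("scene",(-.058,.058,.1),zs((500,302))),("scene",(-.058,-.058,.1),zs((580,142))),("scene",(.058,-.058,.1),zs((357,80)))]
for sel in ("top","scene",""):
    ob=[o for o in obs if sel in o[0]]
    f=lambda p:np.concatenate([proj(n,mix(p,X))-u for n,X,u in ob])
    r=least_squares(f,[.55,0,.1]); print(sel,r.x,np.degrees(r.x[2]),f(r.x).round(1))
P=r.x
kp={}
for n in CAL:
    a=cv2.imread(f"pics/{n}0.png").astype(int); m=((a[:,:,2]>120)&(a[:,:,1]<60)&(a[:,:,0]<60)).astype(np.uint8)
    _,lab,st,ce=cv2.connectedComponentsWithStats(m); 
    for i in range(1,len(st)):
        if st[i,4]>80: print(n,st[i],ce[i])
    
E
python3 fit.py
```

```text
top [0.50370079 0.02555306 0.11394328] 6.528469255679497 [-0.8  0.3  0.7  0.1  0.3 -0.1 -0.1 -0.3]
scene [0.50089235 0.02831297 0.14518775] 8.318645184808593 [-1.  -0.7  0.5 -0.9  0.3  0.2  0.2  1.8]
 [0.50277312 0.02612764 0.12538699] 7.184145120381598 [-1.5  1.3 -0.1  0.4  0.3  0.  -0.1  0.6 -1.4 -2.3 -0.7 -1.8  0.3 -0.3
  0.7  0.8]
top [385 217   8  24 162] [389.09259259 227.88888889]
top [291 292  22  21 342] [301.28947368 302.01461988]
scene [351 245  15  12 139] [357.94244604 250.16546763]
```

```bash
python3 - <<'E'
from h import *
P=np.array([.5033,.0258,.117])
for ks in [{"top":(301.6,301.6),"scene":(357.3,253.6)},{"top":(301.6,301.6)}]:
    f=lambda q:np.concatenate([proj(n,mix(P,knobm(*q)))-u for n,u in ks.items()])
    r=least_squares(f,[-.28,-.2]); print(r.x,f(r.x),knobm(*r.x),mix(P,knobm(*r.x)))
def ev(mx,my,z,yaw=164.4,cur=(0.175,0.625,0.246)):
    w=mix(P,np.array([mx,my,z])); d=w-np.array(cur); y=np.radians(yaw)
    print(w, "tool", d@[np.cos(y),np.sin(y),0], d@[np.sin(y),-np.cos(y),0], -d[2])
ev(-.085,.045,.246)
E
```

```text
[-0.266294   -0.24512735] [ 0.60704947  0.14930184 -0.53845486  0.55350821] [-0.03636377  0.03965107  0.16536323] [0.46255624 0.06093512 0.16536323]
[-0.27239698 -0.24326672] [0. 0.] [-0.03603468  0.04055874  0.16519466] [0.46277713 0.06187501 0.16519466]
[0.41362812 0.06057002 0.246     ] tool -0.38162408372026496 -0.4794659936926396 -0.0
```

```bash
python3 -m creep '[{"tx":-0.03,"ty":-0.03},{"tx":-0.04,"ty":-0.04},{"tx":-0.04,"ty":-0.04},{"tx":-0.04,"ty":-0.04},{"tx":-0.04,"ty":-0.04},{"tx":-0.04,"ty":-0.04},{"tx":-0.04,"ty":-0.04},{"tx":-0.04,"ty":-0.04},{"tx":-0.04,"ty":-0.04},{"tx":-0.03,"ty":-0.03},{"tx":-0.02,"ty":-0.02},{"rz":-7.4},{"rz":-7.4},{"rz":-7.4},{}]' 0 20; python3 - <<'E'
from cell import env
o=env.get_obs(); print(o["qpos"].round(1),o["tool_pos"],o["tool_rot"],o["force"].round(1))
E
```

```text
[-73.6  18.4  -4.   83.2   1.3  78.5  -3.3] [0.17506874 0.62550859 0.24656558] [-1.79900094e+02  5.05331995e-03  1.64369776e+02] [ 0.5 -0.8 -0.3]$[0]: bad value
```

```bash
python3 -m creep '[{"tx":-0.03,"ty":-0.03,"tz":0,"rx":0,"ry":0,"rz":0},{"tx":-0.04,"ty":-0.04,"tz":0,"rx":0,"ry":0,"rz":0},{"tx":-0.04,"ty":-0.04,"tz":0,"rx":0,"ry":0,"rz":0},{"tx":-0.04,"ty":-0.04,"tz":0,"rx":0,"ry":0,"rz":0},{"tx":-0.04,"ty":-0.04,"tz":0,"rx":0,"ry":0,"rz":0},{"tx":-0.04,"ty":-0.04,"tz":0,"rx":0,"ry":0,"rz":0},{"tx":-0.04,"ty":-0.04,"tz":0,"rx":0,"ry":0,"rz":0},{"tx":-0.04,"ty":-0.04,"tz":0,"rx":0,"ry":0,"rz":0},{"tx":-0.04,"ty":-0.04,"tz":0,"rx":0,"ry":0,"rz":0},{"tx":-0.03,"ty":-0.03,"tz":0,"rx":0,"ry":0,"rz":0},{"tx":-0.02,"ty":-0.02,"tz":0,"rx":0,"ry":0,"rz":0},{"tx":0,"ty":0,"tz":0,"rx":0,"ry":0,"rz":-7.4},{"tx":0,"ty":0,"tz":0,"rx":0,"ry":0,"rz":-7.4},{"tx":0,"ty":0,"tz":0,"rx":0,"ry":0,"rz":-7.4},{"tx":0,"ty":0,"tz":0,"rx":0,"ry":0,"rz":0}]' 0 20; cat > st.py <<'E'
from cell import env
from h import *
import sys
P=np.array([.5033,.0258,.117])
o=env.get_obs(); print(o["time_s"],o["qpos"].round(1),o["tool_pos"].round(4),o["tool_rot"].round(2),o["force"].round(1),o["grip_width"])
c,s=np.cos(P[2]),np.sin(P[2]); d=o["tool_pos"][:2]-P[:2]; print("mixer TCP",c*d[0]+s*d[1],-s*d[0]+c*d[1],o["tool_pos"][2])
if len(sys.argv)>1:
    import cv2
    for n in sys.argv[2:]:
        a=env.read_camera(n)["pixels"][:,:,::-1].copy(); cv2.imwrite(f"pics/{n}_{sys.argv[1]}.png",a)
        if n=="top": a=a[190:350,220:420]
        if n=="scene": a=a[150:350,230:480]
        f=4 if n=="top" else (3 if n=="scene" else 1); cv2.imwrite(f"pics/{n}_{sys.argv[1]}z.png",cv2.resize(a,None,fx=f,fy=f))
E
python3 st.py
```

```text
time_s: 1.98
tool_pos: [0.4524, 0.1329, 0.2472]
tool_rot: [-180.0, -0.0, -173.5]
force: [-0.4, -0.3, 0.9]
grip_width: 0.0008
1.975 [-44.2  -4.5  23.5 108.2   1.8  76.   75.3] [0.4524 0.1329 0.2472] [-1.7999e+02 -3.0000e-02 -1.7351e+02] [-0.4 -0.3  0.9] 0.0007976710147322224
mixer TCP -0.03809181308784723 0.11230528519739857 0.2472466995802803
```

```bash
python3 -m creep '[{"tx":0.02,"ty":-0.02,"tz":0,"rx":0,"ry":0,"rz":0},{"tx":0.025,"ty":-0.02,"tz":0,"rx":0,"ry":0,"rz":0},{"tx":0,"ty":-0.032,"tz":0,"rx":0,"ry":0,"rz":0},{"tx":0,"ty":0,"tz":0,"rx":0,"ry":0,"rz":0}]'; python3 st.py a top scene
```

```text
time_s: 2.48
tool_pos: [0.4161, 0.0542, 0.2477]
tool_rot: [180.0, 0.0, -173.8]
force: [0.4, 0.2, -0.6]
grip_width: 0.0003
2.475 [-41.1 -12.5  26.3 114.2   5.6  77.2  79.6] [0.4161 0.0542 0.2477] [ 1.7997e+02  3.0000e-02 -1.7380e+02] [ 0.4  0.2 -0.6] 0.0002828824671110772
mixer TCP -0.0832465692699857 0.03838165197832223 0.24769403675036872
```

```bash
python3 -m creep '[{"tx":0,"ty":0,"tz":0.03,"rx":0,"ry":0,"rz":0},{"tx":0,"ty":0.002,"tz":0.03,"rx":0,"ry":0,"rz":0},{"tx":0,"ty":0,"tz":0.012,"rx":0,"ry":0,"rz":0},{"tx":0,"ty":0,"tz":0,"rx":0,"ry":0,"rz":0}]'; python3 st.py b top scene
```

```text
time_s: 3.08
tool_pos: [0.4156, 0.0587, 0.1752]
tool_rot: [-180.0, -0.1, -173.4]
force: [0.0, -0.2, 0.4]
grip_width: 0.0003
3.075 [-41.2  -9.   27.3 120.    4.5  68.1  80.8] [0.4156 0.0587 0.1752] [-1.7996e+02 -8.0000e-02 -1.7340e+02] [ 0.  -0.2  0.4] 0.0002584807480946351
mixer TCP -0.0832914433931553 0.042897895588547966 0.17515767277625988
```

View pics/scene_bz.png

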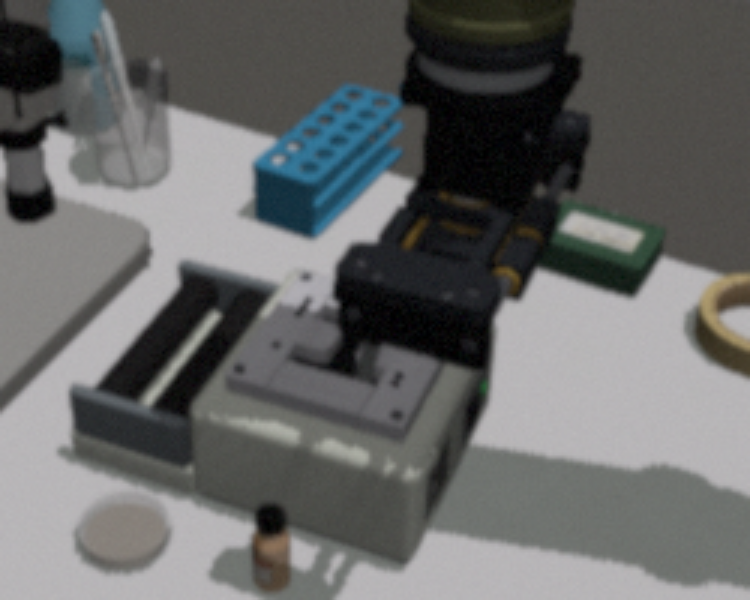

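View pics/top_bz.png

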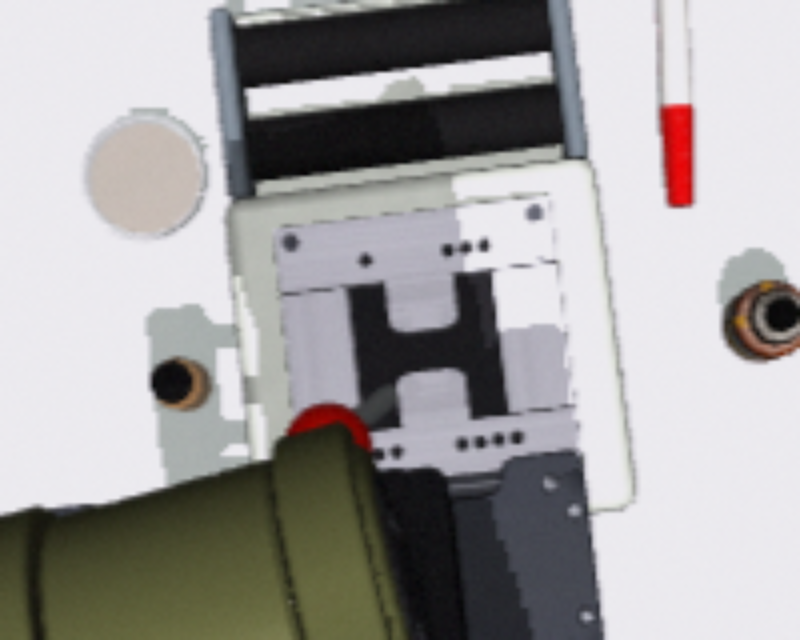

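```bash
python3 -m creep '[{"tx":-0.006,"ty":-0.001,"tz":0,"rx":0,"ry":0,"rz":0},{"tx":-0.006,"ty":-0.001,"tz":0,"rx":0,"ry":0,"rz":0},{"tx":-0.004,"ty":0,"tz":0,"rx":0,"ry":0,"rz":0}]';python3 -m creep '[{"tx":-0.004,"ty":0,"tz":0,"rx":0,"ry":0,"rz":0}]';python3 -m creep '[{"tx":-0.004,"ty":0,"tz":0,"rx":0,"ry":0,"rz":0}]';python3 -m creep '[{"tx":-0.004,"ty":0,"tz":0,"rx":0,"ry":0,"rz":0}]'; python3 st.py c top scene
```

```text
time_s: 3.55
tool_pos: [0.4328, 0.0581, 0.1759]
tool_rot: [180.0, 0.0, -173.5]
force: [0.1, -0.3, 0.5]
grip_width: 0.0006
time_s: 3.68
tool_pos: [0.4364, 0.0586, 0.1756]
tool_rot: [180.0, 0.0, -173.4]
force: [-0.3, -0.4, 0.3]
grip_width: 0.0005
time_s: 3.8
tool_pos: [0.4395, 0.0591, 0.1755]
tool_rot: [180.0, -0.1, -173.4]
force: [-4.3, -0.4, 2.2]
grip_width: 0.0003
time_s: 3.92
tool_pos: [0.4436, 0.0596, 0.1754]
tool_rot: [180.0, -0.1, -173.4]
force: [-2.3, 0.2, 1.2]
grip_width: 0.0002
3.925 [-41.   -4.9  28.9 116.8   2.5  67.6  83.4] [0.4436 0.0596 0.1754] [ 1.7999e+02 -8.0000e-02 -1.7342e+02] [-2.3  0.2  1.2] 0.00020322255476800072
mixer TCP -0.055321131466164304 0.040555793941467744 0.17543649642163453
```

View pics/top_cz.png

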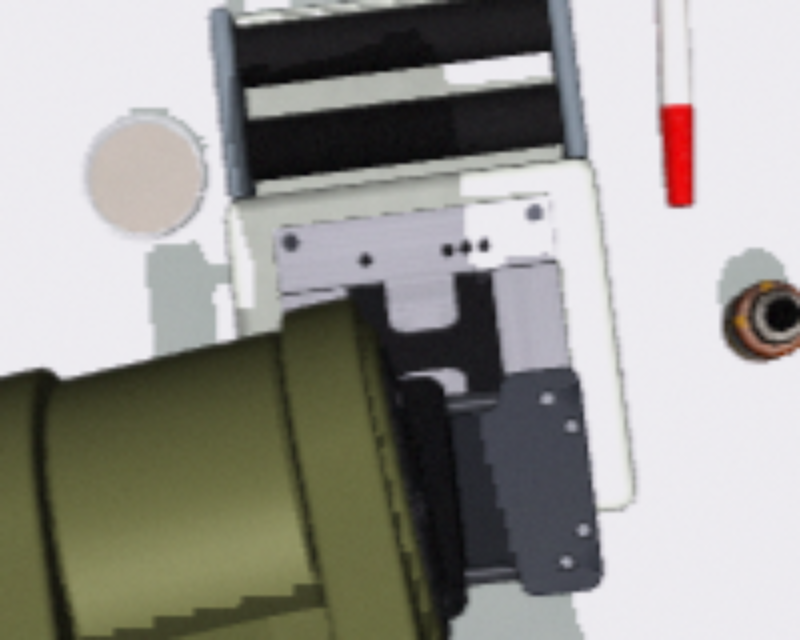

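```bash
python3 -m creep '[{"tx":-0.004,"ty":0,"tz":0,"rx":0,"ry":0,"rz":0},{"tx":-0.004,"ty":0,"tz":0,"rx":0,"ry":0,"rz":0},{"tx":-0.004,"ty":0,"tz":0,"rx":0,"ry":0,"rz":0},{"tx":-0.004,"ty":0,"tz":0,"rx":0,"ry":0,"rz":0}]';python3 -m creep '[{"tx":-0.004,"ty":0,"tz":0,"rx":0,"ry":0,"rz":0},{"tx":-0.004,"ty":0,"tz":0,"rx":0,"ry":0,"rz":0},{"tx":-0.004,"ty":0,"tz":0,"rx":0,"ry":0,"rz":0},{"tx":0,"ty":0,"tz":0,"rx":0,"ry":0,"rz":0}]'; python3 st.py d scene wrist
```

```text
time_s: 4.53
tool_pos: [0.4602, 0.0615, 0.1756]
tool_rot: [180.0, 0.0, -173.4]
force: [-1.6, 0.9, 2.0]
grip_width: 0.0007
time_s: 5.03
tool_pos: [0.4722, 0.0627, 0.1755]
tool_rot: [-180.0, 0.0, -173.4]
force: [-2.3, 0.3, 1.3]
grip_width: 0.0003
5.025 [-40.7  -0.8  29.9 113.4   0.5  67.3  85.6] [0.4722 0.0627 0.1755] [-1.7999e+02  2.0000e-02 -1.7344e+02] [-2.3  0.3  1.3] 0.00029245641909298413
mixer TCP -0.026615967262454344 0.04032901409423159 0.17552789594324156
```

View pics/scene_dz.png

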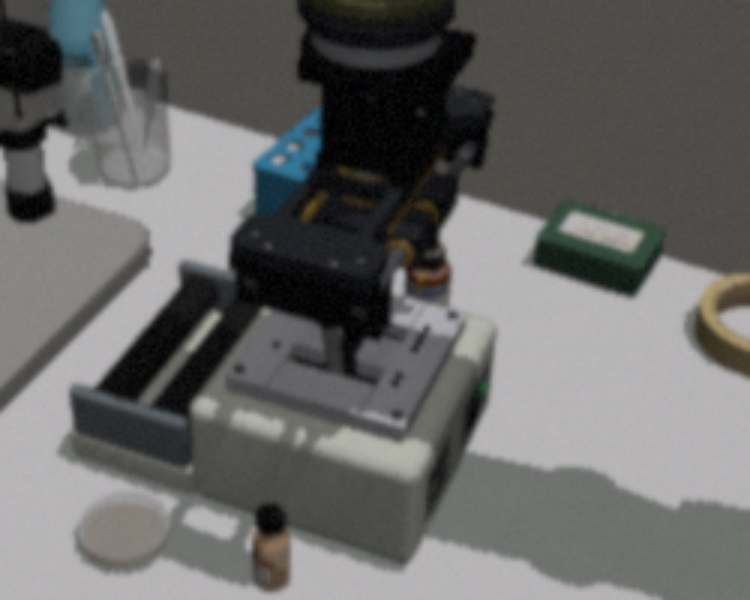

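View pics/wrist_dz.png

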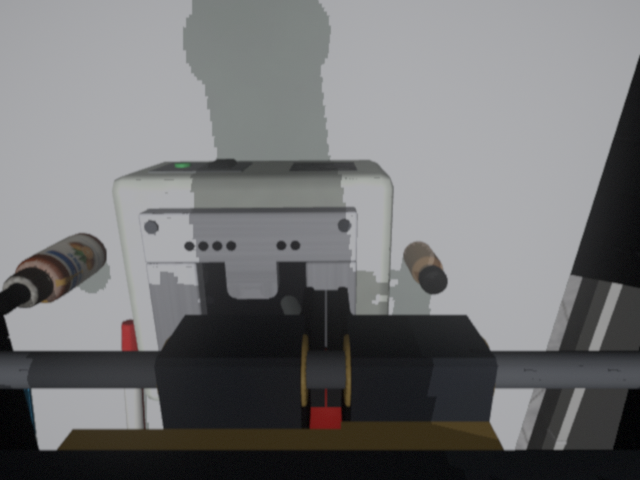

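```bash
python3 -m creep '[{"tx":0.008,"ty":0,"tz":0,"rx":0,"ry":0,"rz":0},{"tx":0.012,"ty":0,"tz":0,"rx":0,"ry":0,"rz":0},{"tx":0.005,"ty":0,"tz":-0.03,"rx":0,"ry":0,"rz":0},{"tx":0,"ty":0,"tz":-0.035,"rx":0,"ry":0,"rz":0},{"tx":0,"ty":0.03,"tz":0,"rx":0,"ry":0,"rz":0},{"tx":-0.02,"ty":0.018,"tz":0,"rx":0,"ry":0,"rz":0},{"tx":-0.032,"ty":0,"tz":0,"rx":0,"ry":0,"rz":0},{"tx":0,"ty":0,"tz":0,"rx":0,"ry":0,"rz":0}]'; python3 st.py e scene top wrist
```

```text
time_s: 6.12
tool_pos: [0.4937, 0.1134, 0.2404]
tool_rot: [-179.9, 0.0, -173.5]
force: [-1.3, 0.5, 0.2]
grip_width: 0.0002
6.125 [-4.300e+01  4.000e-01  2.740e+01  1.047e+02 -1.000e-01  7.490e+01
  8.090e+01] [0.4937 0.1134 0.2404] [-1.7993e+02  2.0000e-02 -1.7345e+02] [-1.3  0.5  0.2] 0.000225335311769243
mixer TCP 0.0006630253514902252 0.08809452212285794 0.24039515421095195
```

View pics/scene_ez.png

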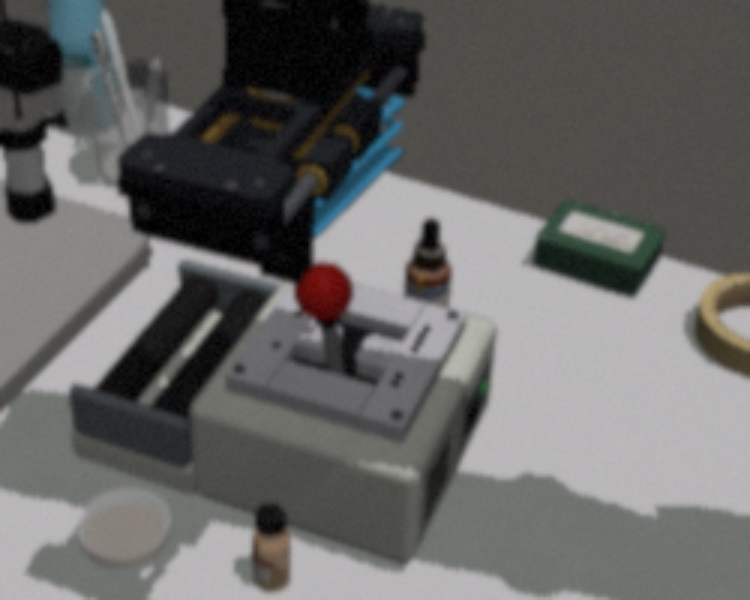

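View pics/top_ez.png

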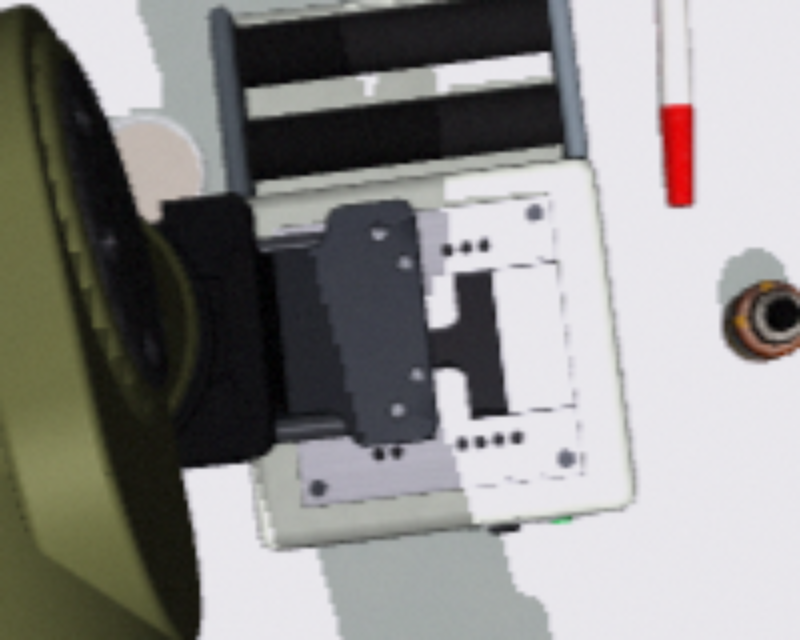

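View pics/wrist_ez.png

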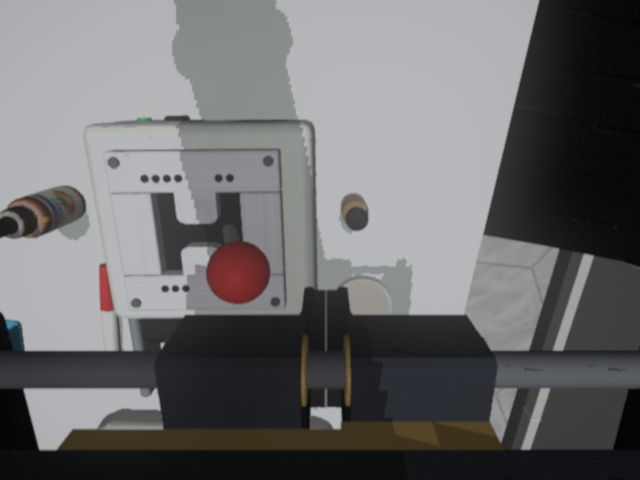

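```bash
cat > kn.py <<'E'
from h import *
from cell import env
import cv2,sys
P=np.array([.5033,.0258,.117])
ks={}
for n in sys.argv[1:]:
    c=env.read_camera(n); CAL[n]=(np.array(c["intrinsics"]),np.array(c["R"]),np.array(c["t"]))
    a=c["pixels"].astype(int); m=((a[:,:,0]>70)&(a[:,:,1]<.35*a[:,:,0])&(a[:,:,2]<.35*a[:,:,0])).astype(np.uint8)
    _,lab,st,ce=cv2.connectedComponentsWithStats(m); best=None
    for i in range(1,len(st)):
        w,h=st[i,2:4]
        if st[i,4]>60 and .75<w/h<1.33: best=i if best is None or st[i,4]>st[best,4] else best
    if best is None: print(n,"none"); continue
    (u,v),r=cv2.minEnclosingCircle(np.argwhere(lab==best)[:,::-1].astype(np.float32)); print(n,st[best],u,v,r); ks[n]=(u,v)
def est(ks):
    f=lambda q:np.concatenate([proj(n,mix(P,knobm(*q)))-u for n,u in ks.items()])
    r=least_squares(f,[-.2,0]); print(list(ks),"across,fore",r.x.round(3),f(r.x).round(1),"knob mixer",knobm(*r.x).round(4))
for n in ks: est({n:ks[n]})
if len(ks)>1: est(ks)
E
python3 kn.py wrist scene
```

```text
wrist none
scene [329 239  17  16 205] 337.29998779296875 246.89999389648438 8.34876537322998
['scene'] across,fore [-0.26  -0.005] [0. 0.] knob mixer [-0.0008  0.0399  0.1698]
```

```bash
python3 - <<'E'
from h import *
from cell import env
c=env.read_camera("wrist"); CAL["wrist"]=tuple(np.array(c[k]) for k in("intrinsics","R","t"))
P=np.array([.5033,.0258,.117])
f=lambda q:proj("wrist",mix(P,knobm(*q)))-(238.5,272.5)
print(least_squares(f,[-.2,0]).x)
for X in [(.0,0,.1),(.058,.058,.1),(-.058,.058,.1),(-.058,-.058,.1),(.058,-.058,.1)]: print(X,proj("wrist",mix(P,np.array(X))))
E
```

```text
[-0.26155277  0.01074801]
(0.0, 0, 0.1) [200.59669784 232.47261656]
(0.058, 0.058, 0.1) [286.38787163 307.46806057]
(-0.058, 0.058, 0.1) [281.00312588 147.41174966]
(-0.058, -0.058, 0.1) [103.71798654 147.78486085]
(0.058, -0.058, 0.1) [129.35767298 307.83541229]
```

```bash
python3 -m creep '[{"tx":0,"ty":0,"tz":0.03,"rx":0,"ry":0,"rz":0},{"tx":0,"ty":0,"tz":0.032,"rx":0,"ry":0,"rz":0},{"tx":0,"ty":0,"tz":0,"rx":0,"ry":0,"rz":0}]'; python3 -m creep '[{"tx":0,"ty":-0.005,"tz":0,"rx":0,"ry":0,"rz":0},{"tx":0,"ty":-0.005,"tz":0,"rx":0,"ry":0,"rz":0},{"tx":0,"ty":-0.005,"tz":0,"rx":0,"ry":0,"rz":0}]';python3 -m creep '[{"tx":0,"ty":-0.005,"tz":0,"rx":0,"ry":0,"rz":0}]';python3 -m creep '[{"tx":0,"ty":-0.005,"tz":0,"rx":0,"ry":0,"rz":0}]'; python3 st.py
```

```text
time_s: 6.8
tool_pos: [0.491, 0.1129, 0.1767]
tool_rot: [-179.9, -0.3, -173.4]
force: [-0.6, -0.7, -0.5]
grip_width: 0.0006
time_s: 7.18
tool_pos: [0.4955, 0.0982, 0.1796]
tool_rot: [180.0, 0.1, -173.5]
force: [0.1, 0.0, -0.1]
grip_width: 0.0004
time_s: 7.3
tool_pos: [0.4957, 0.0932, 0.1791]
tool_rot: [180.0, 0.1, -173.4]
force: [-0.6, -0.5, -0.2]
grip_width: 0.0001
time_s: 7.42
tool_pos: [0.4962, 0.0893, 0.1791]
tool_rot: [179.9, 0.1, -173.4]
force: [-0.8, 2.9, 2.2]
grip_width: 0.0003
7.425 [-41.1   2.9  28.9 109.7  -1.6  67.7  85. ] [0.4962 0.0893 0.1791] [ 1.7990e+02  6.0000e-02 -1.7342e+02] [-0.8  2.9  2.2] 0.00027417474657010367
mixer TCP 0.000364130658509809 0.06385991310998264 0.17907613482080142
```

```bash
python3 -m creep '[{"tx":0,"ty":-0.005,"tz":0,"rx":0,"ry":0,"rz":0},{"tx":0,"ty":-0.005,"tz":0,"rx":0,"ry":0,"rz":0},{"tx":0,"ty":-0.005,"tz":0,"rx":0,"ry":0,"rz":0},{"tx":0,"ty":-0.005,"tz":0,"rx":0,"ry":0,"rz":0}]'; python3 -m creep '[{"tx":0,"ty":-0.005,"tz":0,"rx":0,"ry":0,"rz":0},{"tx":0,"ty":-0.005,"tz":0,"rx":0,"ry":0,"rz":0},{"tx":0,"ty":-0.005,"tz":0,"rx":0,"ry":0,"rz":0},{"tx":0,"ty":-0.005,"tz":0,"rx":0,"ry":0,"rz":0}]'; python3 st.py f wrist scene; python3 kn.py scene
```

```text
time_s: 7.92
tool_pos: [0.4984, 0.0684, 0.1787]
tool_rot: [180.0, 0.0, -173.4]
force: [-0.6, 2.8, 2.2]
grip_width: 0.0
time_s: 8.43
tool_pos: [0.5005, 0.0484, 0.1785]
tool_rot: [-180.0, -0.0, -173.4]
force: [-0.3, 1.9, 2.0]
grip_width: 0.0004
8.425 [-38.6   2.8  31.1 109.9  -1.6  67.7  89.7] [0.5005 0.0484 0.1785] [-1.7999e+02 -1.0000e-02 -1.7344e+02] [-0.3  1.9  2. ] 0.00038458923797316755
mixer TCP -0.00016514256729932954 0.022807675319443298 0.17845249255630435
scene none
```

View pics/scene_fz.png

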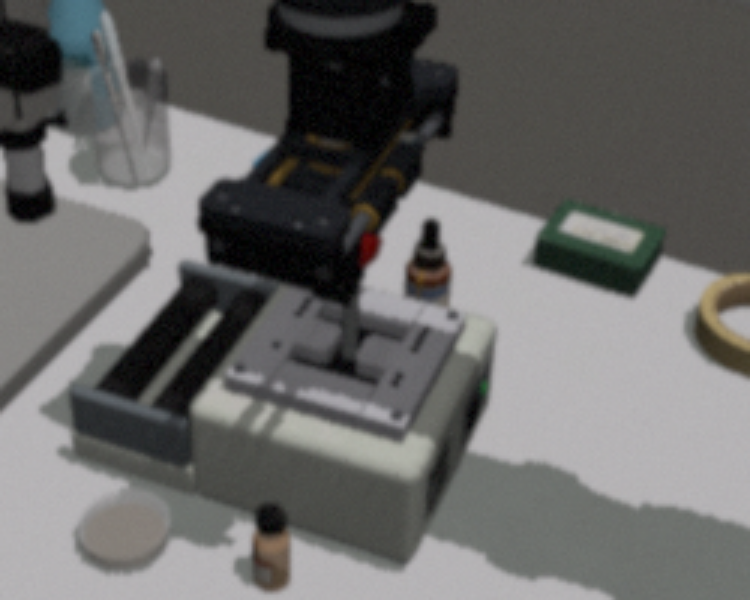

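The stem is mid-crossbar (zoom about (348,345)) and the side force is only about 2 N. I'll keep pushing right.

```bash
python3 -m creep '[{"tx":0,"ty":-0.005,"tz":0,"rx":0,"ry":0,"rz":0},{"tx":0,"ty":-0.005,"tz":0,"rx":0,"ry":0,"rz":0},{"tx":0,"ty":-0.005,"tz":0,"rx":0,"ry":0,"rz":0},{"tx":0,"ty":-0.005,"tz":0,"rx":0,"ry":0,"rz":0},{"tx":0,"ty":-0.005,"tz":0,"rx":0,"ry":0,"rz":0},{"tx":0,"ty":-0.005,"tz":0,"rx":0,"ry":0,"rz":0}]'; python3 -m creep '[{"tx":0,"ty":-0.003,"tz":0,"rx":0,"ry":0,"rz":0}]';python3 -m creep '[{"tx":0,"ty":-0.003,"tz":0,"rx":0,"ry":0,"rz":0}]';python3 -m creep '[{"tx":0,"ty":-0.003,"tz":0,"rx":0,"ry":0,"rz":0}]'; python3 st.py g wrist scene
```

```text
time_s: 9.32
tool_pos: [0.5038, 0.0187, 0.1782]
tool_rot: [-180.0, -0.0, -173.4]
force: [-1.0, 1.8, -0.4]
grip_width: 0.0004
time_s: 9.45
tool_pos: [0.5041, 0.0157, 0.1783]
tool_rot: [-180.0, -0.0, -173.5]
force: [-0.9, 1.3, -1.0]
grip_width: 0.0003
time_s: 9.57
tool_pos: [0.5044, 0.0131, 0.1783]
tool_rot: [180.0, -0.0, -173.4]
force: [0.1, 1.5, -0.7]
grip_width: -0.0
time_s: 9.7
tool_pos: [0.5048, 0.0101, 0.1783]
tool_rot: [180.0, -0.0, -173.4]
force: [-0.3, 1.3, -1.4]
grip_width: 0.0004
9.7 [-36.1   3.2  33.2 109.7  -1.9  67.7  94.4] [0.5048 0.0101 0.1783] [ 1.7999e+02 -3.0000e-02 -1.7341e+02] [-0.3  1.3 -1.4] 0.0003551369713917348
mixer TCP -0.00038083036899038336 -0.01572048877634047 0.1783457523587998
```

View pics/scene_gz.png

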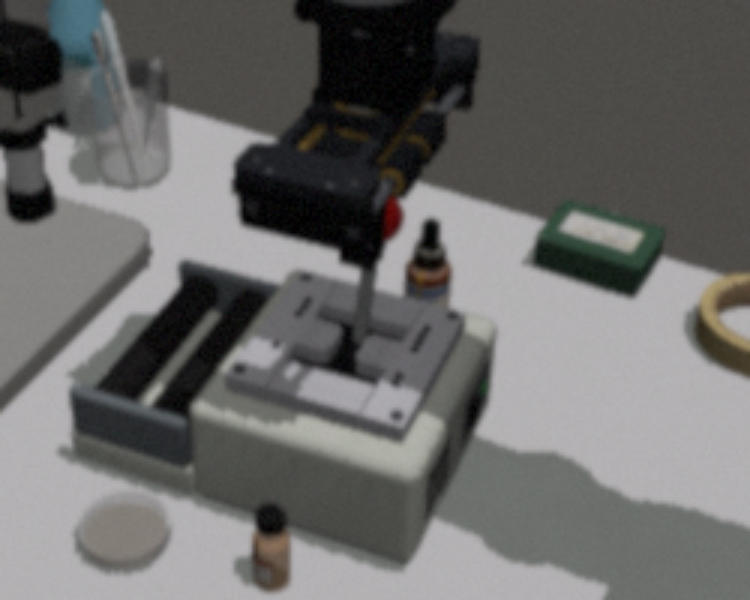

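```bash
python3 -m creep '[{"tx":0,"ty":-0.002,"tz":0,"rx":0,"ry":0,"rz":0}]';python3 -m creep '[{"tx":0,"ty":-0.002,"tz":0,"rx":0,"ry":0,"rz":0}]';python3 -m creep '[{"tx":0,"ty":-0.001,"tz":0,"rx":0,"ry":0,"rz":0}]'; python3 st.py
```

```text
time_s: 9.93
tool_pos: [0.5051, 0.0084, 0.1785]
tool_rot: [180.0, -0.0, -173.4]
force: [-0.4, 1.9, -1.4]
grip_width: 0.0005
time_s: 10.05
tool_pos: [0.5054, 0.0062, 0.1785]
tool_rot: [180.0, -0.0, -173.4]
force: [-0.7, 1.3, -1.4]
grip_width: 0.0003
time_s: 10.18
tool_pos: [0.5056, 0.0051, 0.1786]
tool_rot: [180.0, 0.0, -173.4]
force: [-0.4, 2.5, -0.9]
grip_width: 0.0003
10.175 [-35.8   3.2  33.5 109.6  -1.9  67.7  95. ] [0.5056 0.0051 0.1786] [ 180.      0.   -173.43] [-0.4  2.5 -0.9] 0.00031364372890893
mixer TCP -0.00014373880145470124 -0.020825645574244378 0.1785760413670186
```

```bash
python3 -m creep '[{"tx":0,"ty":-0.002,"tz":0,"rx":0,"ry":0,"rz":0}]';python3 -m creep '[{"tx":0,"ty":-0.001,"tz":0,"rx":0,"ry":0,"rz":0}]'
```

```text
time_s: 10.3
tool_pos: [0.5057, 0.0035, 0.1785]
tool_rot: [180.0, -0.0, -173.4]
force: [0.0, 3.0, -3.2]
grip_width: 0.0003
time_s: 10.42
tool_pos: [0.5057, 0.0028, 0.1784]
tool_rot: [179.9, -0.0, -173.4]
force: [-1.1, 3.4, -2.7]
grip_width: 0.0002
```

```bash
python3 -m creep '[{"tx":0,"ty":0.008,"tz":0,"rx":0,"ry":0,"rz":0},{"tx":0,"ty":0.015,"tz":0,"rx":0,"ry":0,"rz":0},{"tx":0,"ty":0.005,"tz":-0.03,"rx":0,"ry":0,"rz":0},{"tx":0,"ty":0,"tz":-0.032,"rx":0,"ry":0,"rz":0},{"tx":0.02,"ty":0.02,"tz":0,"rx":0,"ry":0,"rz":0},{"tx":0,"ty":0,"tz":0,"rx":0,"ry":0,"rz":0}]'; python3 st.py i scene top wrist; python3 kn.py top scene
```

```text
time_s: 11.18
tool_pos: [0.4799, 0.0497, 0.2411]
tool_rot: [179.9, 0.1, -173.2]
force: [0.7, -0.3, -0.7]
grip_width: 0.0008
11.175 [-39.7  -3.2  29.8 107.6   1.6  75.1  86.5] [0.4799 0.0497 0.2411] [ 1.7994e+02  6.0000e-02 -1.7322e+02] [ 0.7 -0.3 -0.7] 0.000781543043855051
mixer TCP -0.020462642668602975 0.026451501339720337 0.24114897225080162
top none
scene none
```

View pics/scene_iz.png

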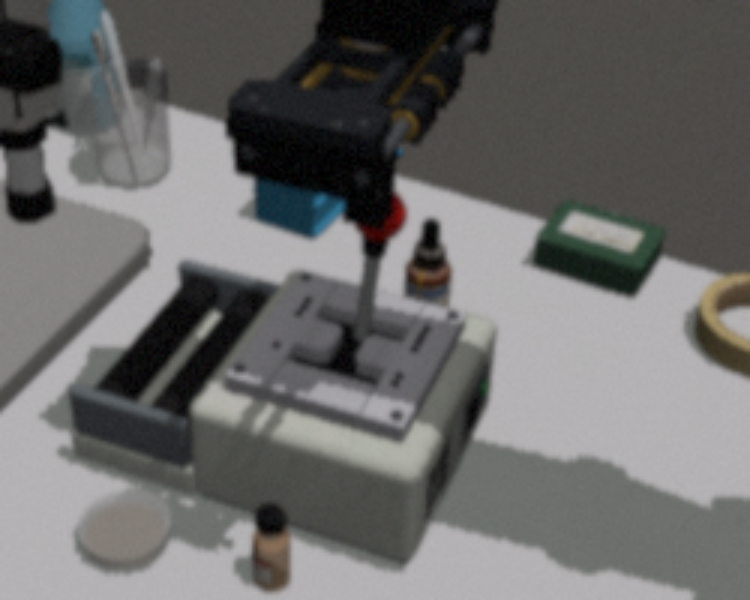

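View pics/top_iz.png

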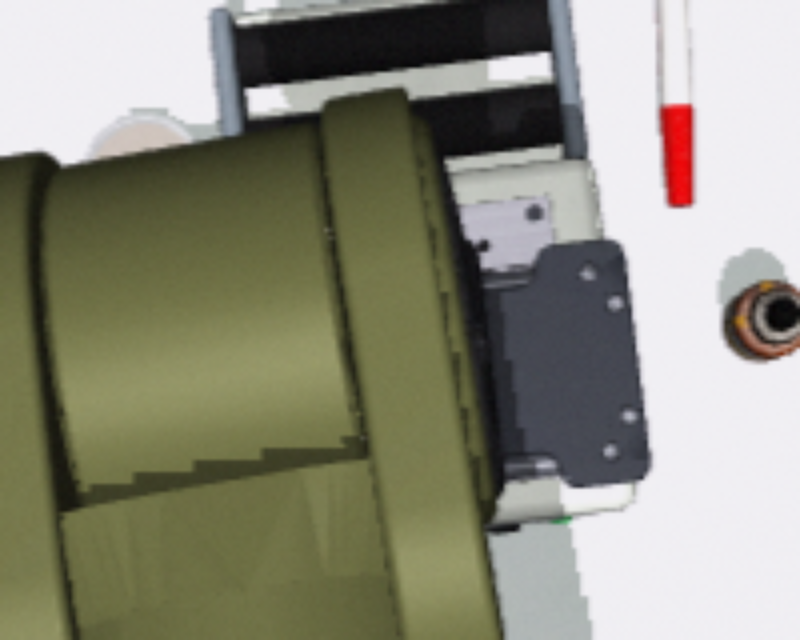

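View pics/wrist_iz.png

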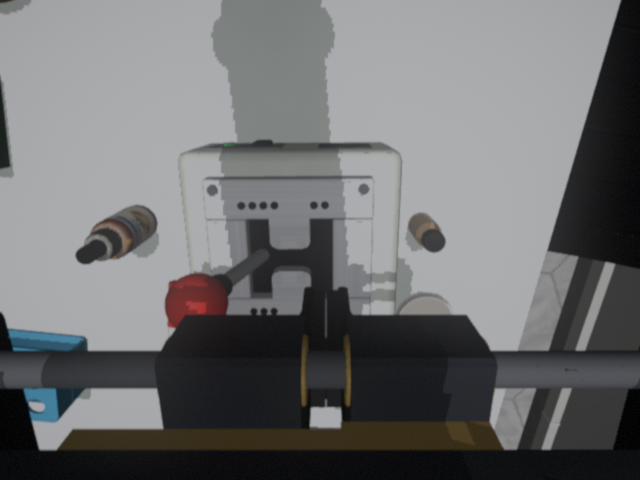

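```bash
python3 - <<'E'
from h import *
from cell import env
c=env.read_camera("wrist"); CAL["wrist"]=tuple(np.array(c[k]) for k in("intrinsics","R","t"))
P=np.array([.5033,.0258,.117])
f=lambda q:proj("wrist",mix(P,knobm(*q)))-(197,304)
q=least_squares(f,[.2,0]).x; print(q,knobm(*q))
E
```

```text
[0.32375344 0.01697735] [ 0.00249469 -0.04930333  0.16692841]
```

The lever is fully across in the right slot, with its knob at about (197,304) in the wrist view. Next I go round behind it.

```bash
python3 -m creep '[{"tx":0.02,"ty":-0.01,"tz":0,"rx":0,"ry":0,"rz":0},{"tx":0.015,"ty":-0.03,"tz":0,"rx":0,"ry":0,"rz":0},{"tx":0,"ty":-0.03,"tz":0,"rx":0,"ry":0,"rz":0},{"tx":0,"ty":0,"tz":0,"rx":0,"ry":0,"rz":0},{"tx":0,"ty":0,"tz":0.03,"rx":0,"ry":0,"rz":0},{"tx":0,"ty":0,"tz":0.034,"rx":0,"ry":0,"rz":0},{"tx":0,"ty":0,"tz":0,"rx":0,"ry":0,"rz":0}]'; python3 st.py j scene wrist
```

```text
time_s: 12.35
tool_pos: [0.452, -0.0254, 0.1744]
tool_rot: [-180.0, -0.3, -173.4]
force: [-0.3, -0.8, 0.4]
grip_width: 0.0008
12.35 [-36.2  -4.4  34.9 116.2   2.8  67.7  94.2] [ 0.452  -0.0254  0.1744] [-179.97   -0.31 -173.41] [-0.3 -0.8  0.4] 0.0007907259118739655
mixer TCP -0.056952531067843086 -0.044885226139517634 0.17443607715288761
```

View pics/scene_jz.png

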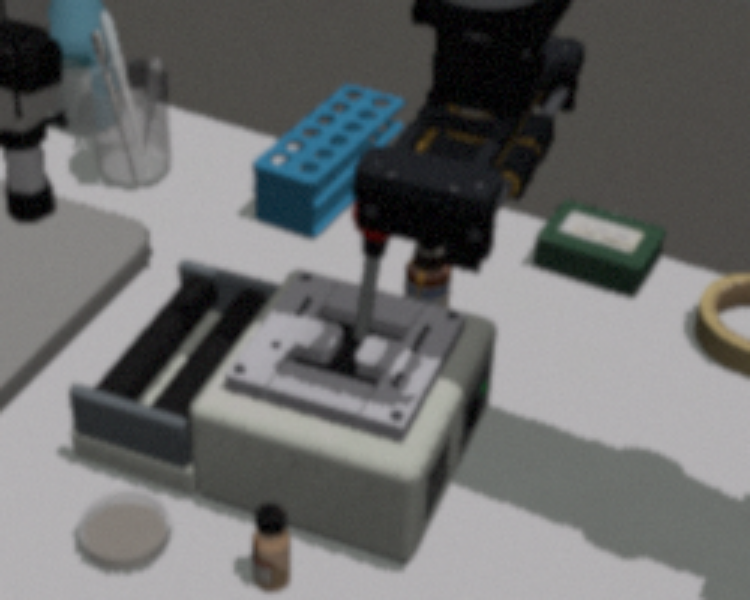

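```bash
python3 -m creep '[{"tx":-0.006,"ty":0,"tz":0,"rx":0,"ry":0,"rz":0},{"tx":-0.006,"ty":0,"tz":0,"rx":0,"ry":0,"rz":0},{"tx":-0.006,"ty":0,"tz":0,"rx":0,"ry":0,"rz":0},{"tx":-0.006,"ty":0,"tz":0,"rx":0,"ry":0,"rz":0},{"tx":-0.005,"ty":0,"tz":0,"rx":0,"ry":0,"rz":0}]'; python3 -m creep '[{"tx":-0.005,"ty":0,"tz":0,"rx":0,"ry":0,"rz":0},{"tx":-0.005,"ty":0,"tz":0,"rx":0,"ry":0,"rz":0},{"tx":-0.005,"ty":0,"tz":0,"rx":0,"ry":0,"rz":0}]';python3 -m creep '[{"tx":-0.005,"ty":0,"tz":0,"rx":0,"ry":0,"rz":0},{"tx":-0.005,"ty":0,"tz":0,"rx":0,"ry":0,"rz":0},{"tx":-0.005,"ty":0,"tz":0,"rx":0,"ry":0,"rz":0}]'; python3 st.py k scene wrist
```

```text
time_s: 13.08
tool_pos: [0.4829, -0.0226, 0.1765]
tool_rot: [-180.0, -0.0, -173.4]
force: [-1.7, 0.3, 1.5]
grip_width: 0.0006
time_s: 13.45
tool_pos: [0.4977, -0.021, 0.1765]
tool_rot: [-180.0, -0.0, -173.4]
force: [-1.3, -0.7, 0.6]
grip_width: 0.0003
time_s: 13.82
tool_pos: [0.5125, -0.019, 0.1763]
tool_rot: [180.0, -0.0, -173.4]
force: [-1.4, 0.4, -0.7]
grip_width: 0.0008
13.825 [-35.4   4.5  36.4 108.9  -2.9  67.5  98.6] [ 0.5125 -0.019   0.1763] [ 1.7999e+02 -3.0000e-02 -1.7342e+02] [-1.4  0.4 -0.7] 0.0007632612079007703
mixer TCP 0.003891824168217365 -0.04553900385797291 0.17630739201453138
```

View pics/scene_kz.png

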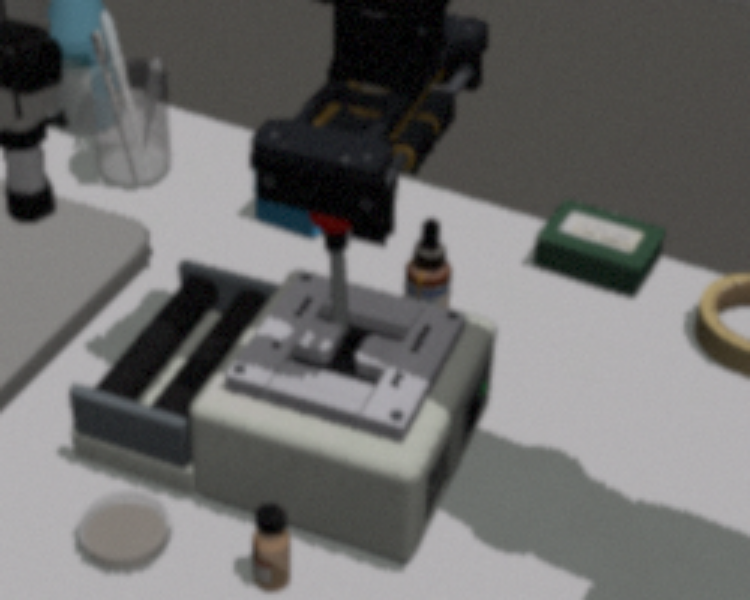

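The lever is moving forward in the right slot under about 1.5 N. I'll push until the force shows the stop.

```bash
python3 -m creep '[{"tx":-0.005,"ty":0,"tz":0.002,"rx":0,"ry":0,"rz":0},{"tx":-0.004,"ty":0,"tz":0.002,"rx":0,"ry":0,"rz":0},{"tx":-0.003,"ty":0,"tz":0,"rx":0,"ry":0,"rz":0}]';for i in 1; do python3 -m creep '[{"tx":-0.002,"ty":0,"tz":0,"rx":0,"ry":0,"rz":0}]'; done; python3 -m creep '[{"tx":-0.002,"ty":0,"tz":0,"rx":0,"ry":0,"rz":0}]'; python3 -m creep '[{"tx":-0.002,"ty":0,"tz":0,"rx":0,"ry":0,"rz":0}]'; python3 st.py
```

```text
time_s: 14.3
tool_pos: [0.5244, -0.0176, 0.1723]
tool_rot: [180.0, -0.0, -173.4]
force: [-2.4, 0.4, -1.2]
grip_width: 0.0004
time_s: 14.42
tool_pos: [0.5261, -0.0173, 0.1722]
tool_rot: [180.0, -0.1, -173.4]
force: [-2.2, -0.5, -0.8]
grip_width: 0.0004
time_s: 14.55
tool_pos: [0.528, -0.0171, 0.1722]
tool_rot: [180.0, -0.1, -173.4]
force: [-1.5, -0.2, -2.0]
grip_width: 0.0005
time_s: 14.68
tool_pos: [0.5299, -0.0169, 0.1722]
tool_rot: [180.0, -0.1, -173.4]
force: [-2.6, 0.0, -2.5]
grip_width: 0.0006
14.675 [-34.8   7.4  36.5 106.9  -4.8  67.3  99.9] [ 0.5299 -0.0169  0.1722] [ 1.7998e+02 -7.0000e-02 -1.7342e+02] [-2.6  0.  -2.5] 0.0005885526855599685
mixer TCP 0.02140462163661849 -0.04553372764533227 0.17221921421383657
```

```bash
python3 -m creep '[{"tx":-0.001,"ty":0,"tz":0,"rx":0,"ry":0,"rz":0}]'; python3 -m creep '[{"tx":-0.001,"ty":0,"tz":0,"rx":0,"ry":0,"rz":0}]'; python3 -m creep '[{"tx":-0.001,"ty":0,"tz":0,"rx":0,"ry":0,"rz":0}]'; python3 -m creep '[{"tx":-0.001,"ty":0,"tz":0,"rx":0,"ry":0,"rz":0}]'; python3 st.py l scene
```

```text
time_s: 14.8
tool_pos: [0.5305, -0.0169, 0.1721]
tool_rot: [180.0, -0.1, -173.4]
force: [-4.7, 1.0, -2.6]
grip_width: 0.0003
time_s: 14.92
tool_pos: [0.5313, -0.0168, 0.172]
tool_rot: [180.0, -0.1, -173.4]
force: [-4.5, 1.6, -3.4]
grip_width: 0.0009
time_s: 15.05
tool_pos: [0.532, -0.0166, 0.1718]
tool_rot: [180.0, -0.2, -173.4]
force: [-5.6, 0.5, -3.9]
grip_width: 0.0005
time_s: 15.18
tool_pos: [0.5327, -0.0165, 0.1717]
tool_rot: [180.0, -0.2, -173.4]
force: [-7.4, -0.1, -3.8]
grip_width: 0.0
15.175 [-34.7   7.9  36.5 106.4  -5.1  67.5 100.2] [ 0.5327 -0.0165  0.1717] [ 179.97   -0.22 -173.43] [-7.4 -0.1 -3.8] 1.0125486264281162e-05
mixer TCP 0.024218140462670793 -0.04547014306677674 0.1716767571340441
```

View pics/scene_lz.png

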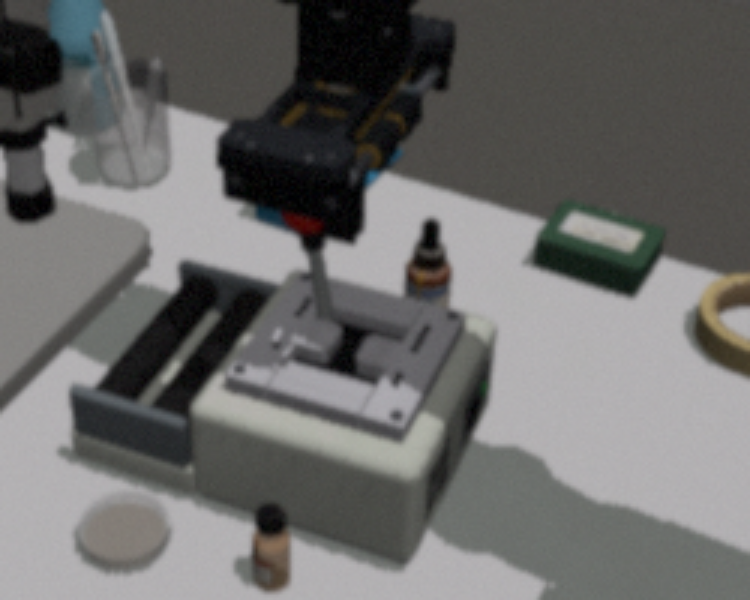

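The force has climbed to 7 N and the TCP is at the expected end position, so the lever is on its stop. I'll back off, lift away and check.

```bash
python3 -m creep '[{"tx":0.005,"ty":0,"tz":0,"rx":0,"ry":0,"rz":0},{"tx":0.015,"ty":0,"tz":0,"rx":0,"ry":0,"rz":0},{"tx":0.02,"ty":0,"tz":0,"rx":0,"ry":0,"rz":0},{"tx":0.01,"ty":0,"tz":-0.03,"rx":0,"ry":0,"rz":0},{"tx":0,"ty":0,"tz":-0.04,"rx":0,"ry":0,"rz":0},{"tx":0.01,"ty":0.04,"tz":-0.02,"rx":0,"ry":0,"rz":0},{"tx":0.02,"ty":0.05,"tz":0,"rx":0,"ry":0,"rz":0},{"tx":0,"ty":0.05,"tz":0,"rx":0,"ry":0,"rz":0},{"tx":0,"ty":0.05,"tz":0,"rx":0,"ry":0,"rz":0},{"tx":0,"ty":0.05,"tz":0,"rx":0,"ry":0,"rz":0},{"tx":0,"ty":0.03,"tz":0,"rx":0,"ry":0,"rz":0},{"tx":0,"ty":0,"tz":0,"rx":0,"ry":0,"rz":0}]'; python3 st.py m scene top; python3 kn.py top scene
```

```text
time_s: 16.73
tool_pos: [0.4245, 0.2456, 0.2637]
tool_rot: [179.9, 0.2, -173.2]
force: [0.1, -0.0, -0.4]
grip_width: 0.0002
16.725 [-50.7  -2.3  17.1 104.5   0.7  77.4  63.1] [0.4245 0.2456 0.2637] [ 179.87    0.25 -173.18] [ 0.1 -0.  -0.4] 0.0001531609080290936
mixer TCP -0.05258337724747891 0.22750914425847313 0.2636906410783792
top [341 232  20  21 342] 350.5 242.0 10.594910621643066
scene none
['top'] across,fore [0.303 0.318] [-0.  0.] knob mixer [ 0.0465 -0.0441  0.1611]
```

View pics/scene_mz.png

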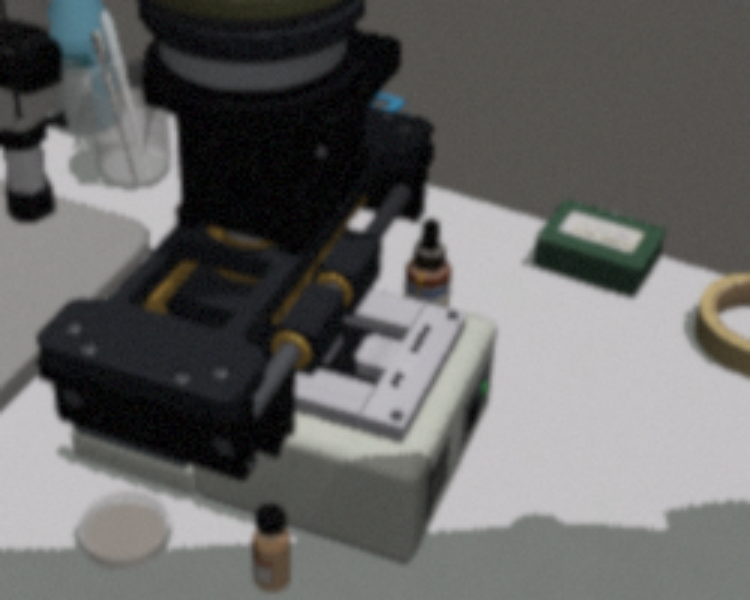

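View pics/top_mz.png

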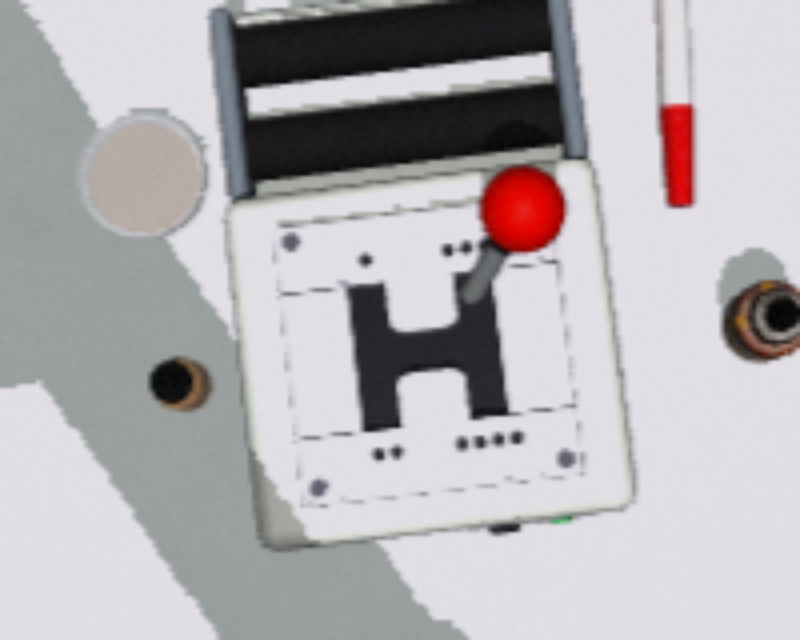

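The lever is fully home: the knob at zoom (523,209) covers the three-dot end, with leans of about 0.30 and 0.32. The vial, dropper bottle, dish and marker match the earlier pictures.

```bash
python3 -c "
from cell import env
print(env.sign_off())"
```

```text
the job is handed in; nothing more can be done
None
```

The mixer is in third gear: the lever is fully home in the three-dot slot, released, and the job is handed in at about 17 s. With the gripper shut, I pushed the knob using only the outside of the fingers. It went forward along the left slot to the crossbar, then right until it stopped, then forward until the push force rose from about 2 N to 7 N.

- **Lever position:** after backing off, the top camera put the lever's sideways lean at 0.303 rad and its fore-aft lean at 0.318 rad. Both are at the 0.30 stops to within measurement error.
- **Forces:** my readings between moves never went above about 8 N.
- **Other objects:** the vial, dropper bottle, dish and marker look where they were in the earlier top pictures; I compared them by eye. The arm is clear of everything.
- **Checks that failed or disagreed:**
    - In the last check the gripper hid the knob from the scene camera, so the final position rests on the top camera alone.
    - My first mixer fits from the top and scene cameras differed by about 3 mm and 2°. I used values close to the top camera's.
    - A wrist-camera estimate at the end of the sideways push gave 0.324 rad, slightly past the stop, which I put down to calibration error.

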